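Lift the hot furnace lid and park it on the stand

TASK

The furnace lid is hot: take the lid lifter from its holder, hook the lid's loop and lift the lid off the furnace, keeping it level and never touching it with the gripper. Set it down gently on the plate of the lid stand, slide it gently under the lip until it is home against the middle of the back fence, then unhook and put the lifter back upright in its holder. The plate's height differs every time, so feel for it; leave everything else on the bench where it is.

Things in the scene. Friction and masses are not known exactly. Their poses are not given: they have to be found in the camera images.
- lifter: Lid lifter, 115 mm tall, 0.2 kg, standing upright in the holder. Origin: centre of its underside, z up the tool. Its wooden grip, 34 (x) x 22 (y) x 45 mm, centred on the z axis from z = 70 to 115, is taken from above across the 22 mm. Below it is a steel C-hook, open towards +x.
- saddle (a point): On the lifter, straight below the grip, z = 8 mm: top of the hook's foot, where the loop's bar hangs. The hook is 12 mm wide (y): shank x = -20 to -12, z = 0 to 72; foot x = -20 to 20, z = 0 to 8; upturned tip x = 12 to 20, its top at z = 18 mm (lifter's frame).
- holder: Fixed black open-topped box for the lifter's hook end. Origin: centre of its underside on the bench. Inside 50 (x) x 22 (y) mm, walls 4 mm, rim 60 mm high, inner floor at z = 6 mm, a wider foot plate. At the start the lifter stands on that floor, its x along the holder's x.
- furnace: Fixed round furnace, radius 85 mm, top rim at z = 98 mm, mouth radius 55 mm, a small control box at its -x side. Origin: centre of its underside on the bench.
- lid: The hot lid, loose, 0.3 to 0.5 kg. Origin: centre of its underside, z up. A plug (radius 50 mm, z = 0 to 10) sits loosely in the furnace mouth, a flange (radius 68, z = 10 to 18) rests on the rim. A rigid upright loop of 8 mm round bar stands on its top (z = 18) in the lid's y-z plane.
- loop_bar (a point): Middle of the loop's straight top bar, on the lid's axis at z = 54 mm. The bar runs along the lid's y from -12 to 12 mm; legs slope from its ends to y = -32 and 32 on the lid. The space below the bar is 32 mm high. The hook enters along the lid's x, from either side.
- stand: Fixed lid stand. Origin: centre of its underside on the bench. A column carries a level plate, 170 x 170 mm, centred over the origin; its top is clamped at an unmeasured height, 50 to 110 mm above the bench. Along its +x edge runs a fence, 150 mm wide, its face at x = 80 mm, with a lip on top.
- home (a point): The lid's centre in plan when its flange touches the fence: 12 mm along the stand's x from its centre, its x the same way (its height, at the bench, means nothing). The fence's lip reaches back over x = 66 to 80 mm of the stand, underside 26 mm above the plate, so the lid is set down short of it and slid in along +x.
- jar: Bystander: amber jar, 66 mm across, 115 mm tall. Origin under its centre.
- tape: Bystander: grey tape roll lying flat, 90 mm across, 35 mm high. Origin under its centre.
- tumbler: Bystander: clear tumbler, 72 mm across, 100 mm tall. Origin under its centre.
- crucible: Bystander: small white crucible, 56 mm across, 50 mm tall. Origin under its centre.
- tongs: Bystander: steel tongs lying along x, 225 mm long, 10 mm high. Origin at the middle, on the bench.
- weight: Bystander: brass cylinder, 44 mm across, 45 mm tall. Origin under its centre.
There are look-alikes about, which are no part of the job. Of the things that look like the lifter, the largest one is meant. What is shaped like the holder but yellow is not meant.

How it is judged:
By the outcome, as a careful person would: the job done as asked, in the order asked, and still so for the second after the job is handed in, with the robot touching nothing.
It also fails if it takes over 72 s, if anything falls off the work surface, if the arm or the gripper's body presses on something with over 40 N, if the wrist force passes 120 N, or if a joint passes its speed limit or range.

ROBOT

A 6-joint arm with a two-finger parallel gripper is mounted at the origin on the work surface. World frame = base frame: x ahead of the robot, y to its left, z up, the work surface at z = 0. Lengths are in m, angles in degrees, forces in N, time in s.
With the tool pointing down it reaches from about 0.3 to 0.75 m from the base axis. Payload 8.5 kg.
Tool frame: the origin (TCP) lies between the finger pads; the fingertips stand 17 mm ahead of it and the grasp point (between the pads) lies 2 mm behind it; z points along the fingers, y is the direction in which the jaws open and shut (so a half turn about z gives the same grasp; the last joint's range is limited). The gripper opens to 85 mm and grips with 20 to 120 N. Pads are 22 mm wide; open, the fingers measure 114 mm over their backs; the gripper's body (76 mm by 85 mm) begins 54 mm behind the grasp point. The pads swing forward as they close: fully open they stand 13 mm farther back than shut.
Start: joints at [-12.336, 21.807, 74.336, -0, 83.858, -12.336], TCP at [0.55, 0, 0.248] pointing down, gripper open.
Joint ranges: [-178.18, 178.18], [-50.72, 133.34], [12.68, 142.11], [-81.47, 261.47], [9.98, 163.14], [-165.26, 165.26]. Speed limits (degrees/s): [136.94, 136.94, 180, 180, 180, 180].

INTERFACE

Orientations are given as a 3x3 rotation matrix whose columns are the frame's x, y, z axes.
In Python, from rig import readout, eyes, env gives the robot as it stands.
- The arm moves only by the tool arm_command, never from a script. Its argument "rows" is text: rows parted by semicolons, each of 7 numbers parted by spaces: the closure, from 0 (fully open) to 1 (shut), then the shift along the tool's x, y, z in mm, then the turn, a rotation vector about the tool's x, y, z in degrees. In form: grip dx dy dz rx ry rz; .... A call has 1 to 5 rows; each row shifts and turns the commanded pose from where the row before left it, along the tool's axes as they then stand; what a row does not reach is not made up. A row lasts 1/12 s, in which the tool goes at most 41.7 mm and 7.16 degrees, less where a joint would pass 70% of its speed; a pose out of reach is approached as far as the arm can. A call with a gripper value outside its range is refused whole. The fingers move at their own pace and stop on an object; "squeeze" is the grip in N (left out, the last holds). Time passes only in rows, so rows that do not move let the fingers close. It gives the time, the measured TCP pose, the force and the opening at its end, in the units of the state.
- readout.observe(): the state, without advancing time (a new reading comes with each control period).
- eyes.get_image(name): name is "scene" or "side" or "wrist"; returns the picture (384x512x3 uint8, red, green, blue); there is no depth.
- eyes.camera_model(name): a dict with "mtx" (3x3 intrinsics, pixels), "k1" (the pictures are not rectified: a ray, as slopes to the right and down, at radius r is drawn at 1 + k1 r^2 times it, then the intrinsics apply), "view" (4x4, takes a point from world to camera coordinates). Camera axes: x right, y up, looking along -z (the intrinsics and any distortion apply to the point x, -y, -z); pixel columns grow to the right and rows downward; lengths in m; the calibration is good to about 2 mm. A picture is of the moment at which its call begins: read the wrist's pose just before it. camera_model takes no time and is no camera call; for the wrist camera it gives the pose at the moment of the call.
- env.close_job(): hands the job in, once; it reports no verdict.
The state is a dict: "time_s": time; "q": joint angles; "qvel": joint speeds; "joint_efforts": joint torques, N m; "position": TCP position; "tool_rot": TCP orientation; "ft_force": force on the tool from outside, world axes, zero at the start; "wrist_torque": the same for the moment, N m; "grip_width": finger opening in m.
Only numpy, scipy, OpenCV 4.12 (cv2) and the standard library are available. Lean on these libraries where they do the work, as an engineer would, in place of code of your own. Each camera call takes 0.05 s, during which the arm holds its last target. There are 200 camera calls.

## Working session

There is one attempt and no reset: what is moved stays moved. The work goes in short steps, Python scripts to look and compute and a tool call to move; the robot and the scene stay as the last step left them, time stands still between calls to the robot, and variables do not carry over. Pictures are saved under pics/ and viewed, about 8 in all and at most 12, crops included, and the job is handed in when it is done.

Besides the shell and the picture viewer there is one more tool, called as name(argument=value, ...) on one line, values as JSON. arm_command: Moves the arm, as the interface text tells. Its arguments: {"type":"object","properties":{"rows":{"type":"string"},"squeeze":{"type":"number"}},"required":["rows"]}

```bash
ls; mkdir -p pics; cat > h.py <<'E'
import numpy as np, cv2
from rig import readout, eyes, env
def snap(n,f):
    m=eyes.camera_model(n); im=np.array(eyes.get_image(n)); cv2.imwrite(f'pics/{f}.png',im[:,:,::-1]); np.savez(f'pics/{f}.npz',im=im,mtx=m['mtx'],k1=m['k1'],view=m['view']); return im
def load(f):
    d=np.load(f'pics/{f}.npz'); return d['im'],d
def proj(d,P):
    P=np.atleast_2d(P); V=np.array(d['view']); c=P@V[:3,:3].T+V[:3,3]
    s=np.c_[c[:,0],-c[:,1]]/(-c[:,2:3]); s=s*(1+float(d['k1'])*(s**2).sum(1,keepdims=True))
    M=np.array(d['mtx']); return np.c_[s,np.ones(len(s))]@M.T[:,:2]
def ray(d,uv):
    M=np.array(d['mtx']); s0=np.linalg.solve(M,np.array([uv[0],uv[1],1.]))[:2]; s=s0.copy()
    for _ in range(30): s=s0/(1+float(d['k1'])*(s@s))
    V=np.array(d['view']); R=V[:3,:3]; o=-R.T@V[:3,3]; r=R.T@np.array([s[0],-s[1],-1]); return o,r/np.linalg.norm(r)
def onz(d,uv,z):
    o,r=ray(d,uv); return o+r*(z-o[2])/r[2]
def tri(d1,u1,d2,u2):
    o1,r1=ray(d1,u1);o2,r2=ray(d2,u2)
    t=np.linalg.lstsq(np.c_[r1,-r2],o2-o1,rcond=None)[0]; a=o1+r1*t[0];b=o2+r2*t[1]; return (a+b)/2,np.linalg.norm(a-b)
E
python3 - <<'E'
from h import *
for n in('scene','side','wrist'):
    snap(n,n+'0'); m=eyes.camera_model(n); V=np.array(m['view']); print(n,-V[:3,:3].T@V[:3,3],-V[2,:3],m['k1'],m['mtx'][0][0])
a=cv2.imread('pics/scene0.png');b=cv2.imread('pics/side0.png')
cv2.imwrite('pics/both.png',cv2.resize(np.vstack([a,b]),None,fx=.78,fy=.78))
print(readout.observe())
E
```

```text
pics
scene [1.00187244 0.67476014 0.99311483] [-0.37715478 -0.57179638 -0.7285624 ] -0.06455191591872182 366.201638007438
side [ 0.02199669 -0.65495823  0.89130717] [ 0.48099543  0.56692173 -0.6687624 ] -0.13717877005839926 415.6476064144221
wrist [0.55065574 0.08031923 0.3743812 ] [-0.00130998 -0.31055905 -0.95055319] -0.008967774807534672 265.74666030082767
{'time_s': 0.15, 'q': array([-1.23351446e+01,  2.18312664e+01,  7.43694506e+01,  1.43203002e-03,
        8.38588280e+01, -1.23352935e+01]), 'qvel': array([-0.01966457, -0.03601328, -0.16123042, -0.08257787,  0.00616762,
       -0.05330586]), 'joint_efforts': array([ 1.94521621e-03, -4.48624384e+01, -2.31344014e+01, -1.86937300e-04,
        3.77541786e-03, -1.65174959e-05]), 'position': array([5.49809811e-01, 5.14844649e-05, 2.47892998e-01]), 'tool_rot': array([[ 2.11892203e-07,  9.99999490e-01, -1.00995510e-03],
       [ 9.99999970e-01,  3.68519846e-08,  2.46292296e-04],
       [ 2.46292208e-04, -1.00995513e-03, -9.99999460e-01]]), 'ft_force': array([ 4.94766514e-04,  1.90178966e-01, -5.43269147e-01]), 'wrist_torque': array([-0.04052113,  0.0455093 ,  0.03394883]), 'grip_width': 0.08519831463430949}
```

```bash
python3 -c "
import cv2
for n in('scene','side'): cv2.imwrite(f'pics/{n}0b.png',cv2.resize(cv2.imread(f'pics/{n}0.png'),(800,600),interpolation=cv2.INTER_CUBIC))"
```

```text
(no output)
```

View pics/scene0b.png

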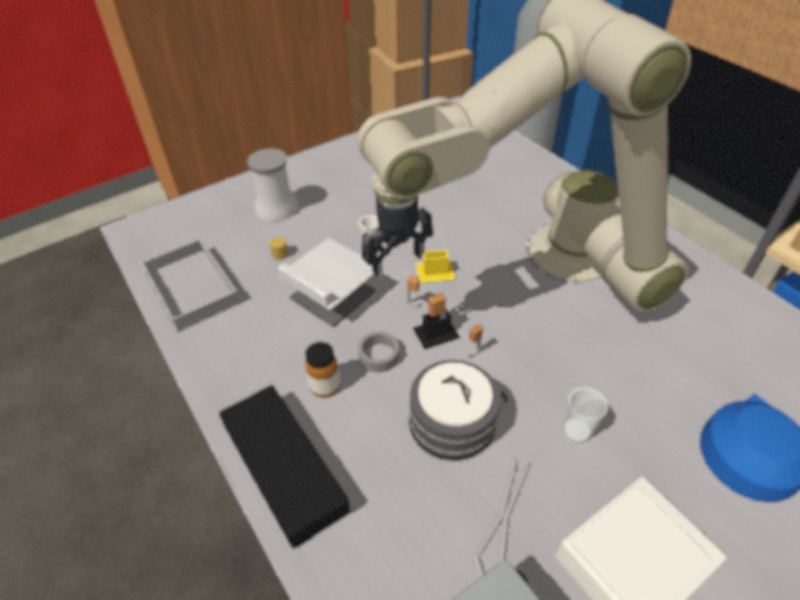

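View pics/side0b.png

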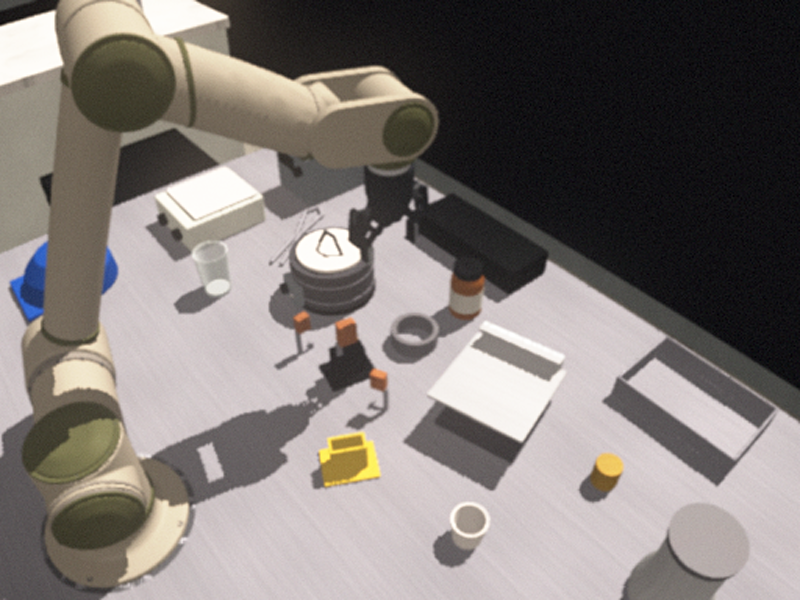

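Two pictures viewed (800×600 scale). In the scene view:
- **Lifter candidates:** orange grips at (413,285), (436,303) and (476,333). The largest, (436,303), stands in the black holder at (436,330).
- **Not meant:** the yellow holder at (435,265).
- **Lid:** on the furnace at (457,393), with the loop at (457,383).
- **Stand:** the white plate at (327,272), with its fence towards the far +x side.

In the side view the lifter is at (346,333), the small ones at (302,322) and (378,380), the stand at (500,385), the furnace at (333,265).

```bash
python3 - <<'E'
from h import *
for n in('scene0','side0'):
    im,d=load(n); hsv=cv2.cvtColor(im,cv2.COLOR_RGB2HSV)
    m=cv2.inRange(hsv,(3,110,90),(16,255,255))
    k,l,s,c=cv2.connectedComponentsWithStats(m)
    print(n,'orange',[(s[i].tolist(),c[i].round(1).tolist()) for i in range(1,k) if s[i,4]>25 and s[i,1]>150])
    m=cv2.inRange(hsv,(0,0,195),(180,40,255))
    k,l,s,c=cv2.connectedComponentsWithStats(m)
    for i in range(1,k):
        if s[i,4]>800:
            cs,_=cv2.findContours((l==i).astype(np.uint8),0,1); cc=max(cs,key=cv2.contourArea); ap=cv2.approxPolyDP(cc,4,True)
            print('white',s[i].tolist(),c[i].round(1),ap.reshape(-1,2).tolist() if len(ap)<14 else len(ap))
a=cv2.imread('pics/scene0.png')[140:300,160:340]; b=cv2.imread('pics/side0.png')[130:290,180:380]
f=lambda x:cv2.resize(x,(400*x.shape[1]//200*2,600//2),interpolation=cv2.INTER_CUBIC)
cv2.imwrite('pics/crop1.png',np.vstack([cv2.resize(a,(480,300*480//480),interpolation=2),cv2.resize(b,(480,300),interpolation=2)]) )
E
```

```text
scene0 orange [([261, 177, 7, 9, 44], [264.1, 181.2]), ([274, 188, 11, 14, 116], [278.8, 194.6]), ([301, 208, 7, 10, 50], [303.9, 212.7]), ([196, 231, 20, 12, 141], [205.5, 237.0])]
white [178, 152, 60, 39, 1314] [209.6 172. ] [[178, 170], [205, 190], [218, 190], [237, 174], [211, 152]]
white [268, 232, 47, 40, 1365] [290.7 252. ] [[274, 237], [268, 254], [278, 268], [296, 271], [312, 261], [313, 246], [304, 236], [287, 232]]
white [356, 305, 109, 79, 5424] [408.9 351.4] [[464, 355], [411, 305], [362, 343], [356, 354], [379, 383], [439, 383]]
side0 orange [([290, 176, 20, 13, 167], [299.3, 182.8]), ([188, 200, 10, 12, 82], [192.6, 205.3]), ([290, 200, 16, 4, 27], [296.9, 201.8]), ([215, 204, 13, 18, 170], [221.2, 212.1]), ([236, 236, 11, 13, 106], [241.6, 242.1])]
white [90, 0, 56, 27, 855] [113.2   9.6] [[90, 0], [106, 26], [105, 21], [145, 10], [124, 0]]
white [0, 7, 40, 48, 1384] [17.9 30.3] [[34, 7], [0, 17], [0, 54], [39, 41]]
white [64, 96, 170, 197, 17572] [135.6 196.4] 60
white [67, 139, 445, 245, 45498] [310.6 301.1] 56
white [0, 151, 30, 128, 1620] [  7.6 217.2] [[28, 151], [0, 163], [0, 278], [20, 263], [12, 228], [15, 208], [4, 180]]
white [402, 230, 84, 63, 1922] [444.2 260.9] [[402, 244], [468, 292], [485, 275], [419, 230]]
```

```bash
python3 - <<'E'
from h import *
im,d=load('wrist0'); cv2.imwrite('pics/wrist0b.png',cv2.resize(im[:,:,::-1],(800,600),interpolation=2))
E
```

```text
(no output)
```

View pics/wrist0b.png

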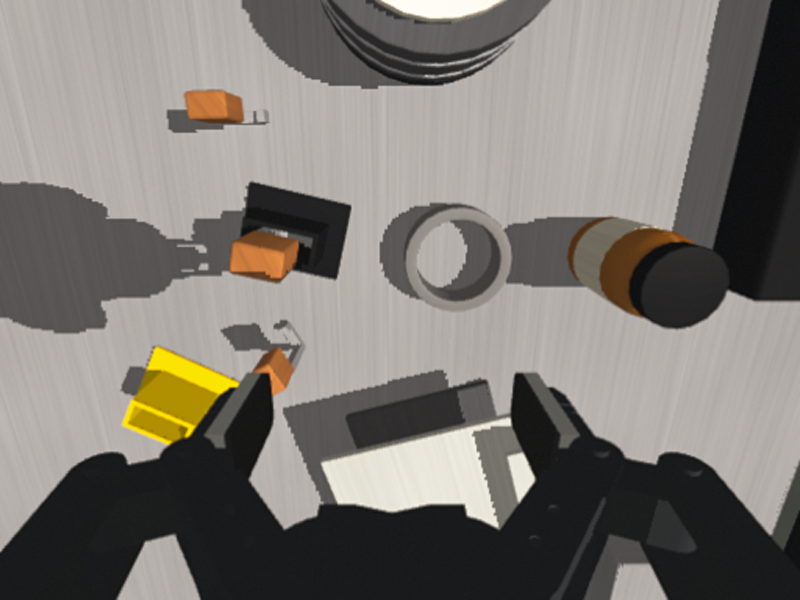

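Wrist view (picture 3):
- The black holder's foot plate has corners (249,182), (351,206) and (335,278), so its yaw is about -13°.
- The largest orange grip, (265,255), is in it. The small look-alikes are at (213,105) and (272,370).

Next I'll check that choice in a close crop, together with the stand corners.

```bash
python3 - <<'E'
from h import *
f=lambda n,x,y,w,h:cv2.resize(cv2.imread(f'pics/{n}.png')[y:y+h,x:x+w],(400,300),interpolation=2)
A=f('wrist0',130,105,120,90);B=f('scene0',165,140,100,75);C=f('side0',265,200,120,90);D=f('side0',180,180,100,75)
cv2.imwrite('pics/crop2.png',np.vstack([np.hstack([A,B]),np.hstack([C,D])]))
s,ds=load('scene0');t,dt=load('side0');w,dw=load('wrist0')
print('grip',tri(ds,(278.8,194.6),dt,(221.2,212.1)))
print('lid centre scene', onz(ds,(290.7,252),.106))
for p in((249,182),(351,206),(335,278)): print(onz(dw,np.array(p)*.64,.004))
E
```

```text
grip (array([0.46554549, 0.0169734 , 0.09636858]), np.float64(0.0008426131620868954))
lid centre scene [0.58182285 0.22668209 0.106     ]
[0.42708645 0.06116803 0.004     ]
[0.5146382  0.04065517 0.004     ]
[ 0.4978076  -0.02501979  0.004     ]
```

View pics/crop2.png

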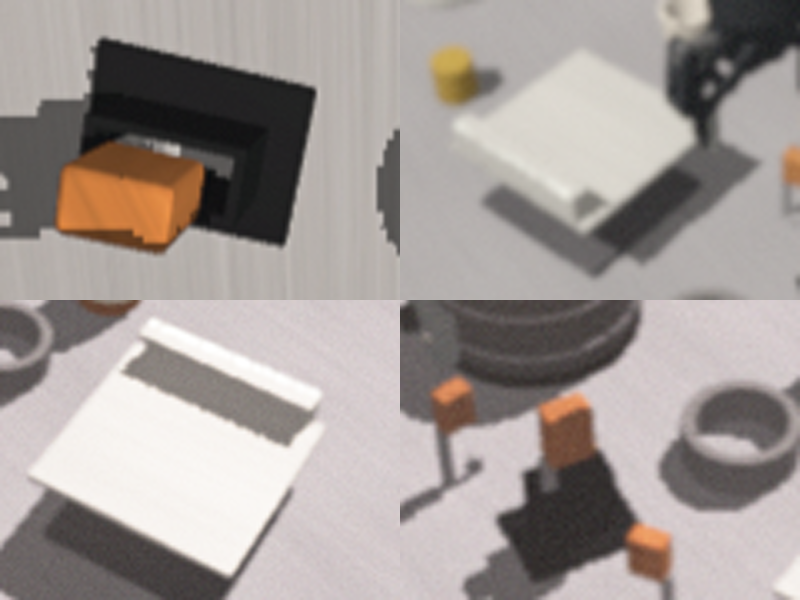

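Picture 4:
- **Lifter:** the large grip stands in the black holder. Its shank shows at the left (-x) end in the side crop at (548,475), so the hook opens towards world +x at yaw about -13.7°.
- **Stand:** the plate corners are clear in the scene crop at (582,50), (700,135) and (585,230), and in the side crop at (30,475), (232,577) and (322,430). The fence is on the world +x side.

```bash
python3 - <<'E'
from h import *
s,ds=load('scene0');t,dt=load('side0');w,dw=load('wrist0')
B=tri(ds,(240,173.8),dt,(274,252.5));C=tri(ds,(210.5,152.5),dt,(334.6,283.1));A=tri(ds,(211.3,196.5),dt,(308.5,212))
for n,p in zip('ABC',(A,B,C)): print(n,p)
z=np.mean([p[0][2] for p in(B,C)])
Bs,Cs,Ds=[onz(dt,p,z) for p in((274,252.5),(334.6,283.1),(361.6,239))]
print(z,Bs,Cs,Ds, np.linalg.norm(Bs-Cs),np.linalg.norm(Cs-Ds),(Bs+Ds)/2)
for a,b in((Cs,Ds),): print('yaw',np.degrees(np.arctan2(*(b-a)[1::-1])))
d=Cs-Bs; print('yaw',np.degrees(np.arctan2(d[0],-d[1])))
# lid: white in side view via local threshold; flange radius check
im=t[130:215,170:255]; g=cv2.cvtColor(im,cv2.COLOR_RGB2GRAY)
g2=t[130:200,180:250]; cv2.imwrite('pics/lid.png',np.hstack([cv2.resize(g2[:,:,::-1],(400,400),interpolation=2),cv2.resize(s[222:287,258:323,::-1],(400,400),interpolation=2)]))
E
```

```text
A (array([ 0.65392638, -0.12341783,  0.08215798]), np.float64(0.009322593252314304))
B (array([ 0.49957223, -0.16613722,  0.0696056 ]), np.float64(0.007947212337847244))
C (array([ 0.53632178, -0.33106993,  0.07760331]), np.float64(0.00500036995709131))
0.07360445391969792 [ 0.49384137 -0.16643318  0.07360445] [ 0.54118247 -0.3307045   0.07360445] [ 0.70067829 -0.28225334  0.07360445] 0.1709568515050331 0.166692620503951 [ 0.59725983 -0.22434326  0.07360445]
yaw 16.897575151987024
yaw 16.07637101215086
```

View pics/lid.png

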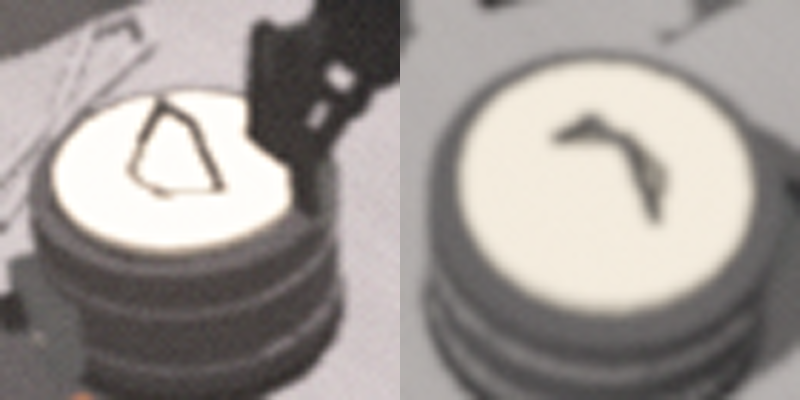

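Picture 5 (left side, right scene): the lid's white top is at scene px (290.7,252), which puts its centre near (0.582, 0.227). The loop's feet are at (555,135) and (655,215). The stand centre works out at about (0.597, -0.224), yaw about 16.5°, plate height about 0.073. I'll refine both with the wrist camera before grasping.

arm_command(rows="0 -40 8 -10 0 0 0;0 -40 8 -10 0 0 0;0 -40 8 -10 0 0 0;0 -40 8 -10 0 0 0;0 -40 8 -10 0 0 0")

```text
time_s: 0.57
position: [0.5896, -0.2002, 0.2983]
tool_rot: [[-0.0, 1.0, -0.0], [1.0, 0.0, 0.0], [0.0, -0.0, -1.0]]
ft_force: [0.8, 0.5, -0.1]
grip_width: 0.0853
```

arm_command(rows="0 -30 0 0 0 0 0;0 0 0 0 0 0 0;0 0 0 0 0 0 0")

```text
time_s: 0.82
position: [0.5894, -0.2298, 0.297]
tool_rot: [[0.002, 1.0, -0.001], [1.0, -0.002, 0.001], [0.001, -0.001, -1.0]]
ft_force: [-0.0, -0.0, -0.3]
grip_width: 0.0851
```

```bash
python3 - <<'E'
from h import *
print(readout.observe()['position'],readout.observe()['qvel'].round(2)); snap('wrist','wstand')
E
```

```text
[ 0.58939395 -0.22984088  0.29696008] [ 2.73 -1.41  1.44  0.38 -0.02  0.46]
```

arm_command(rows="0 40 -8 0 0 0 0;0 40 -8 0 0 0 0;0 40 -8 0 0 0 0;0 40 -8 0 0 0 0;0 40 -8 0 0 0 0")

```text
time_s: 1.28
position: [0.5483, -0.0251, 0.2981]
tool_rot: [[-0.002, 1.0, 0.0], [1.0, 0.002, 0.0], [0.0, 0.0, -1.0]]
ft_force: [0.6, 0.5, 0.2]
grip_width: 0.0853
```

arm_command(rows="0 40 0 0 0 0 0;0 40 0 0 0 0 0;0 40 0 0 0 0 0;0 40 0 0 0 0 0;0 0 0 0 0 0 0")

```text
time_s: 1.7
position: [0.5477, 0.139, 0.2982]
tool_rot: [[-0.008, 1.0, 0.0], [1.0, 0.008, 0.002], [0.002, 0.0, -1.0]]
ft_force: [-0.6, 1.0, -0.6]
grip_width: 0.0857
```

arm_command(rows="0 0 0 0 0 0 0;0 0 0 0 0 0 0")

```text
time_s: 1.87
position: [0.549, 0.1322, 0.298]
tool_rot: [[-0.002, 1.0, -0.0], [1.0, 0.002, -0.0], [-0.0, -0.0, -1.0]]
ft_force: [0.1, -0.1, -0.3]
grip_width: 0.0852
```

```bash
python3 - <<'E'
from h import *
print(readout.observe()['position'],readout.observe()['qvel'].round(2),readout.observe()['time_s']); a=snap('wrist','wlid')
b,_=load('wstand'); cv2.imwrite('pics/w2.png',np.vstack([cv2.resize(b[:330,:,::-1],(465,300),interpolation=2),cv2.resize(a[:330,:,::-1],(465,300),interpolation=2)]))
cv2.imwrite('pics/w3.png',np.hstack([b[:384,:,::-1],a[:384,:288,::-1]]))
E
```

```text
[0.54904935 0.13224549 0.29800912] [-2.16 -0.08 -0.09  0.04  0.07 -0.01] 1.8667
```

View pics/w2.png

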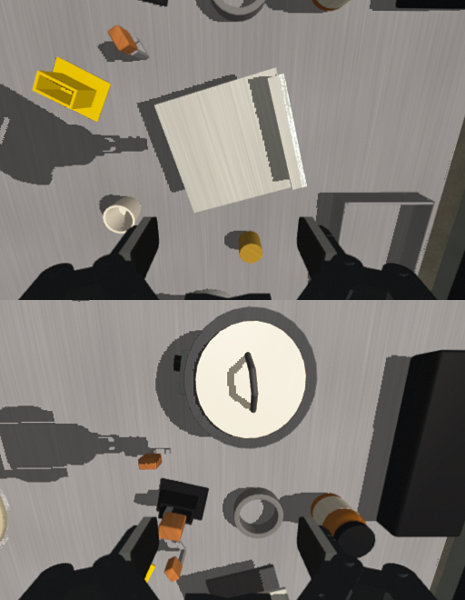

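Picture 6: top, the stand plate with corners (155,107), (275,68), (194,212), (303,187) and its fence on the right. Bottom, the lid's white top at (250,379) with the loop running from (248,354) to (253,410). I'll measure both at native scale.

```bash
python3 - <<'E'
from h import *
b,db=load('wstand'); a,da=load('wlid'); s,ds=load('scene0');t,dt=load('side0')
k=512/465
g=cv2.cvtColor(b,cv2.COLOR_RGB2GRAY)
def sub(im,uv,w=5):
    c=cv2.cornerSubPix(cv2.cvtColor(im,cv2.COLOR_RGB2GRAY),np.float32([[uv]]),(w,w),(-1,-1),(3,50,.01)); return c.ravel()
P=[sub(b,np.array(p)*k) for p in((155,107),(194,212))]; print('px',P)
S=[(240,173.8),(210.5,152.5)];T=[(274,252.5),(334.6,283.1)]
for p,q,r in zip(P,S,T): print(tri(db,p,dt,r),tri(db,p,ds,q))
for z in(.065,.073,.081):
    B,C=[onz(db,p,z) for p in P]; e=C-B; L=np.linalg.norm(e); ex=np.array([-e[1],e[0],0])/L
    print(z,B,C,'L',L,'yaw',np.degrees(np.arctan2(ex[1],ex[0])),'centre',(B+C)/2+.085*ex)
# lid
hsv=cv2.cvtColor(a,cv2.COLOR_RGB2HSV); m=cv2.inRange(hsv,(0,0,200),(40,60,255)); n,l,st,c=cv2.connectedComponentsWithStats(m)
i=l[int(90*k),int(215*k)]; 
cs,_=cv2.findContours((l==i).astype(np.uint8),0,1); cc=max(cs,key=cv2.contourArea).reshape(-1,2)
W=np.array([onz(da,p,.106)[:2] for p in cc]); A=np.c_[2*W,np.ones(len(W))]; x=np.linalg.lstsq(A,(W**2).sum(1),rcond=None)[0]
print('lid',x[:2],'r',np.sqrt(x[2]+x[:2]@x[:2]))
pts=np.argwhere((a.max(2)<95)&(np.hypot(*(np.indices(l.shape)-np.array([79*k,250*k])[:,None,None]))<50))[:,::-1]
y0,y1=pts[:,1].min(),pts[:,1].max(); f0=pts[pts[:,1]<=y0+1].mean(0);f1=pts[pts[:,1]>=y1-1].mean(0)
F0,F1=onz(da,f0,.106),onz(da,f1,.106); print('feet',f0,f1,F0,F1,(F0+F1)/2,'len',np.linalg.norm(F1-F0),'yaw',np.degrees(np.arctan2(-(F0-F1)[0],(F0-F1)[1])))
cv2.imwrite('pics/l2.png',cv2.resize(a[40:140,210:340,::-1],(780,600),interpolation=0))
E
```

```text
px [array([169.28427, 115.27764], dtype=float32), array([213.36427, 233.62993], dtype=float32)]
(array([ 0.48957809, -0.16745848,  0.07887106]), np.float64(0.004821622241482839)) (array([ 0.49396047, -0.16802416,  0.07035957]), np.float64(0.016733555514557477))
(array([ 0.53672229, -0.33201438,  0.07877157]), np.float64(0.00268637929528896)) (array([ 0.53433208, -0.33224369,  0.07521206]), np.float64(0.002139643342993512))
0.065 [ 0.4839426  -0.16619123  0.065     ] [ 0.53359014 -0.33825064  0.065     ] L 0.1790790829452932 yaw 16.095433516897675 centre [ 0.59043448 -0.2286557   0.065     ]
0.073 [ 0.48631943 -0.16582193  0.073     ] [ 0.53485915 -0.33404206  0.073     ] L 0.175083169484711 yaw 16.09543351689768 centre [ 0.59225739 -0.22636676  0.073     ]
0.081 [ 0.48869625 -0.16545263  0.081     ] [ 0.53612815 -0.32983348  0.081     ] L 0.17108725602412875 yaw 16.09543351689767 centre [ 0.59408031 -0.22407782  0.081     ]
lid [0.57779695 0.22342552] r 0.06740228435724478
feet [272.22222222  58.55555556] [278.4 122.2] [0.57315732 0.25699391 0.106     ] [0.58213791 0.18943063 0.106     ] [0.57764761 0.22321227 0.106     ] len 0.06815752372305575 yaw 7.571441443313887
```

View pics/l2.png

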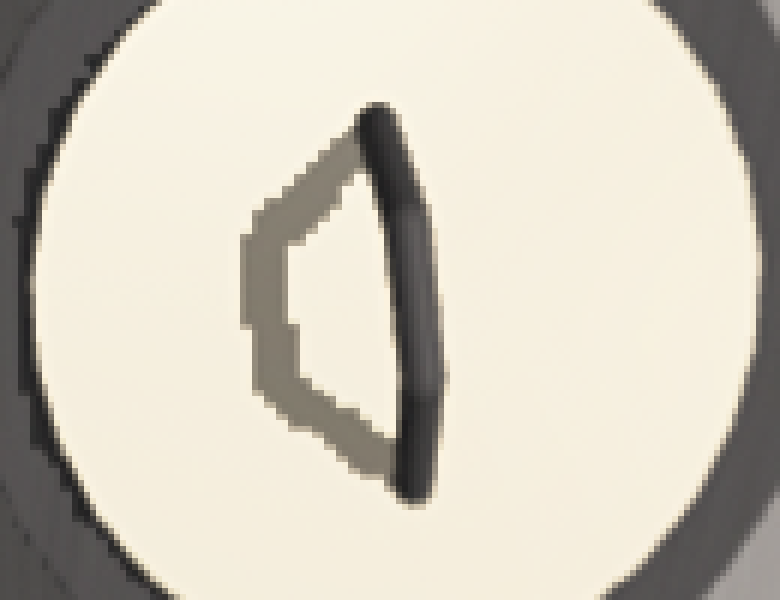

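Picture 7: a clean loop, with the bar from about (410,205) to (425,395) and feet at (375,115) and (413,490). The lid is at (0.578, 0.2235), yaw about 7.5°, radius 67.4 mm against 68 given. The stand is at about (0.594, -0.224), yaw 16.2°, plate height about 0.08. Now I'll go over the lifter.

arm_command(rows="0 -28.5 -21 0 0 0 0;0 -28.5 -21 0 0 0 0;0 -28.5 -21 0 0 0 0;0 -28.5 -22 0 0 0 0;0.4 0 0 0 0 0 6.9")

```text
time_s: 2.33
position: [0.4617, 0.0135, 0.2983]
tool_rot: [[0.122, 0.993, -0.001], [0.993, -0.122, -0.001], [-0.001, -0.0, -1.0]]
ft_force: [1.8, 0.7, 0.3]
grip_width: 0.0756
```

arm_command(rows="0.4 0 0 0 0 0 6.9;0.4 0 0 0 0 0 6.9;0.4 0 0 0 0 0 6.9;0.4 0 0 0 0 0 6.9;0.4 0 0 0 0 0 6.9")

```text
time_s: 2.75
position: [0.4644, 0.0165, 0.298]
tool_rot: [[0.667, 0.745, 0.0], [0.745, -0.667, -0.0], [-0.0, 0.0, -1.0]]
ft_force: [-0.7, 0.0, -1.0]
grip_width: 0.051
```

arm_command(rows="0.4 0 0 0 0 0 6.9;0.4 0 0 0 0 0 6.9;0.4 0 0 0 0 0 6.9;0.4 0 0 0 0 0 6.9;0.4 0 0 0 0 0 6.9")

```text
time_s: 3.17
position: [0.4644, 0.0165, 0.298]
tool_rot: [[0.972, 0.236, 0.0], [0.236, -0.972, -0.0], [-0.0, 0.0, -1.0]]
ft_force: [-0.2, 0.5, -0.2]
grip_width: 0.0513
```

arm_command(rows="0.4 0 0 0 0 0 6.9;0.4 0 0 0 0 0 6.9;0.4 0 0 0 0 0 6.9;0.4 0 0 0 0 0 7;0.4 0 0 0 0 0 0")

```text
time_s: 3.58
position: [0.4644, 0.0166, 0.298]
tool_rot: [[0.97, -0.241, 0.0], [-0.241, -0.97, -0.0], [0.0, 0.0, -1.0]]
ft_force: [-0.2, 1.0, 0.4]
grip_width: 0.0512
```

arm_command(rows="0.4 0 0 40 0 0 0;0.4 0 0 40 0 0 0;0.4 0 0 20 0 0 0;0.4 0 0 0 0 0 0;0.4 0 0 0 0 0 0")

```text
time_s: 4.0
position: [0.4647, 0.0171, 0.1982]
tool_rot: [[0.972, -0.234, -0.001], [-0.234, -0.972, 0.0], [-0.001, 0.0, -1.0]]
ft_force: [0.6, -0.5, 0.8]
grip_width: 0.0512
```

```bash
python3 - <<'E'
from h import *
o=readout.observe(); print(o['position'],o['tool_rot'].round(3).tolist(),o['grip_width'],o['q'].round(1)); a=snap('wrist','w4'); d=load('w4')[1]
cv2.imwrite('pics/w4b.png',cv2.resize(a[:,:,::-1],(640,480),interpolation=2))
s,ds=load('scene0');t,dt=load('side0')
print(tri(ds,(264.1,181.2),dt,(241.6,242.1)),tri(ds,(303.9,212.7),dt,(192.6,205.3)))
def boxp(c,yaw,z):
    y=np.radians(yaw);R=np.array([[np.cos(y),-np.sin(y)],[np.sin(y),np.cos(y)]])
    return [np.r_[np.array(c)+R@np.array(q),z] for q in((.017,.011),(.017,-.011),(-.017,-.011),(-.017,.011))]
print(proj(d,boxp((.4645,.0177),-13.7,.121))*1.25)
hsv=cv2.cvtColor(a,cv2.COLOR_RGB2HSV); m=cv2.inRange(hsv,(3,110,90),(16,255,255)); k,l,st,c=cv2.connectedComponentsWithStats(m)
for i in range(1,k):
    if st[i,4]>60:
        cc=max(cv2.findContours((l==i).astype(np.uint8),0,1)[0],key=cv2.contourArea); print(st[i],(cv2.approxPolyDP(cc,3,True).reshape(-1,2)*1.25).tolist())
E
```

```text
[0.46465289 0.01706762 0.19817951] [[0.972, -0.234, -0.001], [-0.234, -0.972, 0.0], [-0.001, 0.0, -1.0]] 0.05121218711277777 [-12.5  16.1  92.1  -0.   71.8  91. ]
(array([ 0.45392367, -0.08478428,  0.07128443]), np.float64(7.199789631241209e-05)) (array([0.43286271, 0.11229623, 0.07169925]), np.float64(0.0007437469381061487))
[[296.21000103 230.64428064]
 [330.46151501 230.74031829]
 [329.49293162 278.84551573]
 [296.87049941 278.75681962]]
[335 157  41  35 832] [[440.0, 196.25], [418.75, 215.0], [443.75, 238.75], [468.75, 217.5], [457.5, 203.75]]
[ 236  171   27   51 1261] [[300.0, 215.0], [295.0, 233.75], [297.5, 275.0], [326.25, 276.25], [325.0, 215.0]]
[155 217  29  37 675] [[220.0, 271.25], [205.0, 275.0], [193.75, 290.0], [203.75, 316.25], [217.5, 313.75], [228.75, 295.0], [226.25, 286.25], [216.25, 297.5], [223.75, 280.0]]
```

View pics/w4b.png

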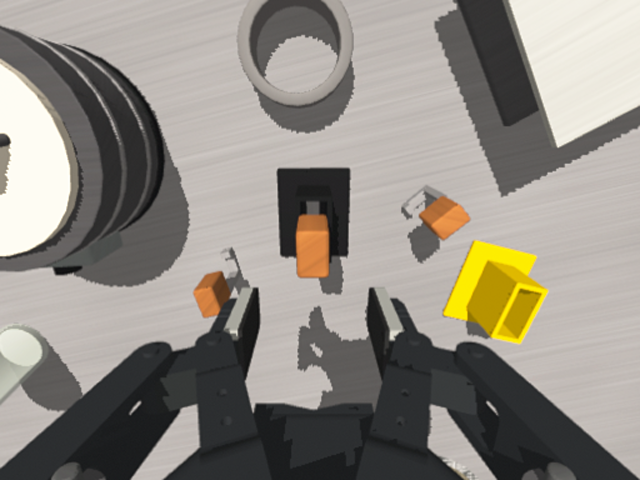

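Picture 8: the grip, at (311,255), is centred between the fingers and square to them. The predicted centre was (313,255). The holder is below it, the foot and tip are on the image-up (+x) side, and the look-alikes at (212,293) and (444,217) are clear. Descending to grasp.

arm_command(rows="0.4 0 -1.5 30 0 0 0;0.4 0 0 30 0 0 0;0.4 0 0 25 0 0 0;0.4 0 0 17 0 0 0;0.4 0 0 0 0 0 0")

```text
time_s: 4.47
position: [0.4649, 0.0189, 0.095]
tool_rot: [[0.972, -0.234, -0.002], [-0.234, -0.972, 0.0], [-0.002, 0.0, -1.0]]
ft_force: [-0.2, 0.2, 0.6]
grip_width: 0.0508
```

arm_command(rows="0.9 0 0 0 0 0 0;0.9 0 0 0 0 0 0;0.9 0 0 0 0 0 0;0.9 0 0 0 0 0 0;0.9 0 0 0 0 0 0", squeeze=70)

```text
time_s: 4.88
position: [0.4663, 0.0186, 0.098]
tool_rot: [[0.972, -0.235, 0.004], [-0.235, -0.972, -0.001], [0.005, 0.0, -1.0]]
ft_force: [-0.5, -0.7, 8.2]
grip_width: 0.0212
```

arm_command(rows="0.9 0 0 -5 0 0 0;0.9 0 0 -5 0 0 0;0.9 0 0 0 0 0 0")

```text
time_s: 5.13
position: [0.4655, 0.019, 0.1073]
tool_rot: [[0.972, -0.235, 0.002], [-0.235, -0.972, -0.0], [0.002, -0.0, -1.0]]
ft_force: [-0.2, 0.1, -3.2]
grip_width: 0.0212
```

Lifter held (21 mm opening). Lifting it straight out, then over to the lid's -x side.

arm_command(rows="0.9 0 0 -25 0 0 0;0.9 0 0 -35 0 0 0;0.9 0 0 -35 0 0 0;0.9 0 0 -35 0 0 0;0.9 0 0 -25 0 0 0")

```text
time_s: 5.55
position: [0.4651, 0.0191, 0.2642]
tool_rot: [[0.972, -0.235, 0.003], [-0.235, -0.972, -0.001], [0.003, -0.0, -1.0]]
ft_force: [0.5, -0.4, -1.9]
grip_width: 0.0214
```

arm_command(rows="0.9 3 -30 0 0 0 0;0.9 3 -35 0 0 0 0;0.9 3 -35 0 0 0 0;0.9 3 -35 0 0 0 0;0.9 3 -35 0 0 0 0")

```text
time_s: 5.97
position: [0.5195, 0.1825, 0.2611]
tool_rot: [[0.972, -0.235, -0.0], [-0.235, -0.972, -0.0], [-0.0, 0.0, -1.0]]
ft_force: [0.4, -0.9, -1.0]
grip_width: 0.0212
```

arm_command(rows="0.9 4 -39 0 0 0 0;0.9 0 0 0 0 0 -7;0.9 0 0 0 0 0 -7;0.9 0 0 0 0 0 -7;0.9 0 0 0 0 0 0")

```text
time_s: 6.38
position: [0.5324, 0.218, 0.2608]
tool_rot: [[0.991, 0.134, -0.001], [0.134, -0.991, -0.0], [-0.001, -0.0, -1.0]]
ft_force: [-0.1, -0.9, -2.7]
grip_width: 0.0213
```

arm_command(rows="0.9 0 0 0 0 0 0;0.9 0 0 0 0 0 0")

```text
time_s: 6.55
position: [0.5326, 0.2176, 0.261]
tool_rot: [[0.992, 0.125, -0.0], [0.125, -0.992, 0.0], [-0.0, -0.0, -1.0]]
ft_force: [-1.1, -0.1, -1.1]
grip_width: 0.0213
```

```bash
python3 - <<'E'
from h import *
o=readout.observe(); print(o['position'],o['tool_rot'].round(4).tolist(),o['q'].round(1),o['ft_force']); a=snap('wrist','w5'); snap('side','s5');snap('scene','c5')
x,_=load('s5');y,_=load('c5')
cv2.imwrite('pics/w5b.png',np.hstack([cv2.resize(a[:,:,::-1],(400,300),interpolation=2),np.zeros((300,0,3),np.uint8),cv2.resize(x[100:220,150:310,::-1],(400,300),interpolation=2)]))
cv2.imwrite('pics/w5b.png',np.vstack([cv2.imread('pics/w5b.png'),np.hstack([cv2.resize(y[165:285,220:380,::-1],(400,300),interpolation=2),cv2.resize(a[60:240,140:380,::-1],(400,300),interpolation=2)])]))
E
```

```text
[0.53255053 0.21759242 0.26097924] [[0.9921, 0.1251, -0.0001], [0.1251, -0.9921, 0.0], [-0.0001, -0.0, -1.0]] [10.4 23.9 68.8  0.  87.3 93.3] [-1.14201948 -0.11431557 -1.06999894]
```

View pics/w5b.png

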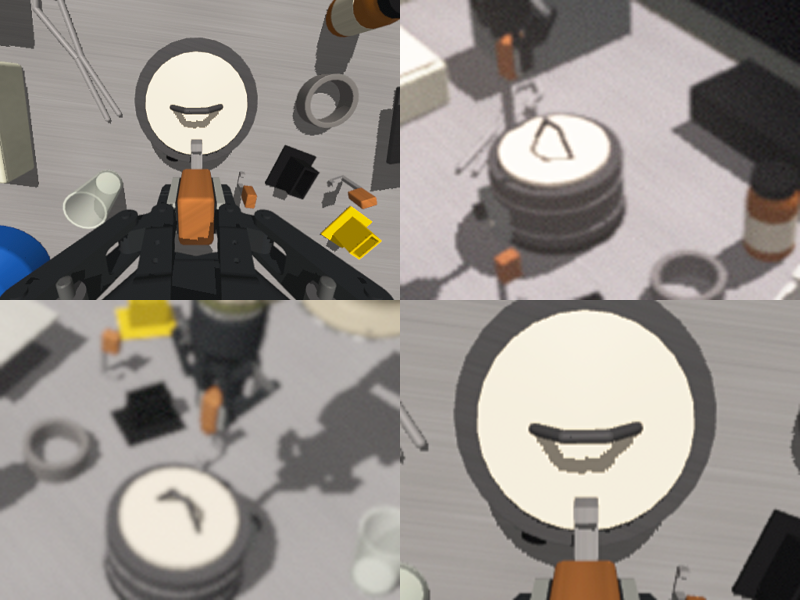

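Picture 9: the hook tip, at (586,500) in the lower-right crop, is square to the bar (530–642, 430) and centred on it, about 25 mm short. I'll check the tip's predicted pixel, then go down.

```bash
python3 - <<'E'
from h import *
a,d=load('w5'); o=readout.observe(); R=o['tool_rot'];p=o['position']
L=lambda x,y,z: p+R@np.array([x,-y,-(z-92)])*1e0*1e-3 if False else p+R@(np.array([x,-y,92-z])/1000)
q=proj(d,[L(20,6,18),L(20,-6,18),L(12,6,18),L(12,-6,18)]); print((q-[140,60])*400/240+[400,300])
c,s=np.cos(np.radians(7.4)),np.sin(np.radians(7.4))
q=proj(d,[[.578-s*y,.2235+c*y,.146] for y in(-.012,.012)]); print((q-[140,60])*400/240+[400,300])
E
```

```text
[[572.39907136 503.35115015]
 [597.78264334 503.30284037]
 [572.57258896 519.3632058 ]
 [597.65776323 519.31641761]]
[[606.82171024 435.90220779]
 [562.59692041 436.08171596]]
```

arm_command(rows="0.9 0 0 20 0 0 0;0.9 0 0 20 0 0 0;0.9 0 0 16 0 0 0;0.9 0 0 0 0 0 0")

```text
time_s: 7.03
position: [0.5314, 0.2173, 0.2019]
tool_rot: [[0.992, 0.127, -0.006], [0.127, -0.992, -0.001], [-0.006, 0.0, -1.0]]
ft_force: [-0.0, -0.3, -2.4]
grip_width: 0.0212
```

arm_command(rows="0.9 10 0 0 0 0 0;0.9 12 0 0 0 0 0;0.9 12 0 0 0 0 0;0.9 12 0 0 0 0 0;0.9 0 0 0 0 0 0")

```text
time_s: 7.45
position: [0.58, 0.2236, 0.2057]
tool_rot: [[0.992, 0.127, 0.002], [0.127, -0.992, 0.0], [0.002, -0.0, -1.0]]
ft_force: [0.7, -0.1, -2.3]
grip_width: 0.0212
```

arm_command(rows="0.9 0 0 -5 0 0 0;0.9 0 0 -5 0 0 0;0.9 0 0 -4 0 0 0;0.9 0 0 -3 0 0 0;0.9 0 0 0 0 0 0")

```text
time_s: 7.87
position: [0.578, 0.2237, 0.2228]
tool_rot: [[0.992, 0.129, 0.001], [0.129, -0.992, 0.0], [0.001, -0.0, -1.0]]
ft_force: [-0.6, -0.0, -5.8]
grip_width: 0.021
```

```bash
python3 - <<'E'
from h import *
o=readout.observe(); print(o['position'],o['ft_force']); a=snap('wrist','w6'); x=snap('scene','c6'); y=snap('side','s6')
cv2.imwrite('pics/w6b.png',np.hstack([cv2.resize(a[60:240,140:380,::-1],(400,300),interpolation=2),cv2.resize(x[180:285,220:360,::-1],(400,300),interpolation=2)]))
E
```

```text
[0.57798975 0.22367474 0.2227616 ] [-0.60506123 -0.03644438 -5.84351998]
```

View pics/w6b.png

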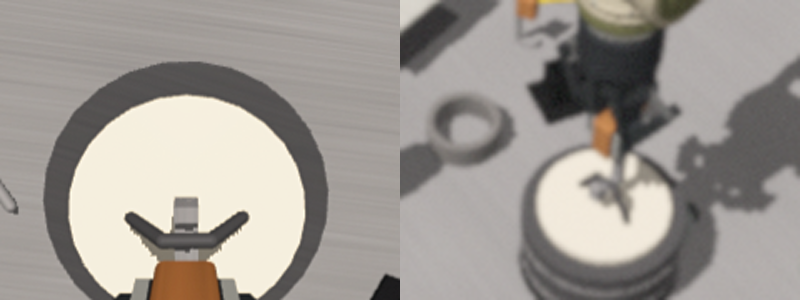

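Picture 10: the upturned tip at (186,200) stands beyond the bar (158–215, 240), so it is hooked. The lid's weight is just coming on. Lifting slowly.

arm_command(rows="0.9 0 0 -3 0 0 0;0.9 0 0 -4 0 0 0;0.9 0 0 -6 0 0 0;0.9 0 0 -8 0 0 0;0.9 0 0 -9 0 0 0")

```text
time_s: 8.43
position: [0.5782, 0.2236, 0.2526]
tool_rot: [[0.992, 0.129, -0.0], [0.129, -0.992, -0.0], [-0.0, 0.0, -1.0]]
ft_force: [-0.0, 0.6, -5.3]
grip_width: 0.0212
```

arm_command(rows="0.9 0 0 -10 0 0 0;0.9 0 0 -10 0 0 0;0.9 0 0 -7 0 0 0;0.9 0 0 -4 0 0 0;0.9 0 0 0 0 0 0")

```text
time_s: 8.85
position: [0.5785, 0.2237, 0.2841]
tool_rot: [[0.992, 0.129, 0.002], [0.129, -0.992, 0.0], [0.002, -0.0, -1.0]]
ft_force: [0.6, 0.4, -5.7]
grip_width: 0.0212
```

```bash
python3 - <<'E'
from h import *
o=readout.observe(); print(o['position'],o['ft_force'],o['wrist_torque'],o['tool_rot'].round(4)); a=snap('wrist','w7'); y=snap('side','s7')
cv2.imwrite('pics/w7b.png',np.hstack([cv2.resize(a[60:240,140:380,::-1],(400,300),interpolation=2),cv2.resize(y[85:205,150:310,::-1],(400,300),interpolation=2)]))
E
```

```text
[0.57847147 0.22367774 0.28410097] [ 0.5680712   0.36680468 -5.6599023 ] [-0.03192444 -0.0056802  -0.03334814] [[ 9.917e-01  1.288e-01  1.800e-03]
 [ 1.288e-01 -9.917e-01  3.000e-04]
 [ 1.900e-03 -1.000e-04 -1.000e+00]]
```

View pics/w7b.png

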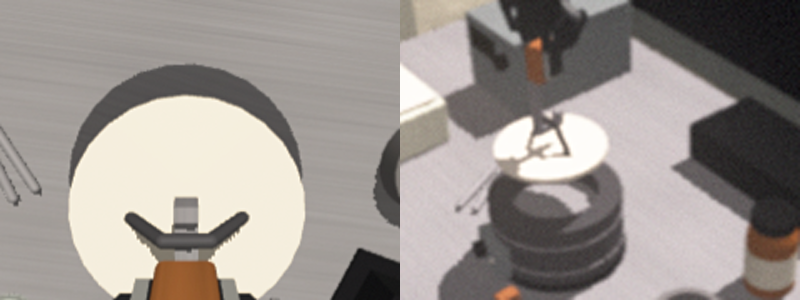

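Picture 11: the lid hangs level from the hook, clear of the furnace. Carrying it to the stand with gentle ramps.

arm_command(rows="0.9 -0.5 4 0 0 0 0;0.9 -1 7 0 0 0 0;0.9 -1.2 10 0 0 0 0;0.9 -1.5 13 0 0 0 0;0.9 -1.8 15 0 0 0 0")

```text
time_s: 9.37
position: [0.5785, 0.173, 0.2828]
tool_rot: [[0.992, 0.129, -0.0], [0.129, -0.992, -0.0], [-0.0, 0.0, -1.0]]
ft_force: [-0.5, -0.5, -6.1]
grip_width: 0.0211
```

arm_command(rows="0.9 -2 16 0 0 0 0;0.9 -2 16 0 0 0 0;0.9 -2 16 0 0 0 0;0.9 -2 16 0 0 0 0;0.9 -2 16 0 0 0 0")

```text
time_s: 9.78
position: [0.5788, 0.0916, 0.283]
tool_rot: [[0.992, 0.128, -0.0], [0.128, -0.992, -0.0], [-0.0, 0.0, -1.0]]
ft_force: [-0.3, 1.0, -6.2]
grip_width: 0.0215
```

arm_command(rows="0.9 -2 16 0 0 0 0;0.9 -2 16 0 0 0 0;0.9 -2 16 0 0 0 0;0.9 -2 16 0 0 0 0;0.9 -2 16 0 0 0 0")

```text
time_s: 10.2
position: [0.579, 0.011, 0.283]
tool_rot: [[0.992, 0.128, -0.0], [0.128, -0.992, -0.0], [-0.0, 0.0, -1.0]]
ft_force: [0.8, 0.1, -6.1]
grip_width: 0.0214
```

arm_command(rows="0.9 -2 16 0 0 0 0;0.9 -2 16 0 0 0 0;0.9 -2 16 0 0 0 0;0.9 -2 16 0 0 0 0;0.9 -2 16 0 0 0 0")

```text
time_s: 10.62
position: [0.5792, -0.0696, 0.283]
tool_rot: [[0.992, 0.128, -0.0], [0.128, -0.992, -0.0], [-0.0, 0.0, -1.0]]
ft_force: [-0.6, 0.3, -5.8]
grip_width: 0.0218
```

arm_command(rows="0.9 -2 16 0 0 0 0;0.9 -2 16 0 0 0 0;0.9 -2 16 0 0 0 0;0.9 -2 16 0 0 0 0;0.9 -2 16 0 0 0 0")

```text
time_s: 11.03
position: [0.5795, -0.1502, 0.283]
tool_rot: [[0.992, 0.128, -0.0], [0.128, -0.992, -0.0], [-0.0, 0.0, -1.0]]
ft_force: [0.6, 0.2, -6.0]
grip_width: 0.021
```

arm_command(rows="0.9 -2 14 0 0 0 -1;0.9 -2 12 0 0 0 -2;0.9 -2 9 0 0 0 -2;0.9 -1.5 6 0 0 0 -2;0.9 -1 3 0 0 0 -1.7")

```text
time_s: 11.45
position: [0.5784, -0.1951, 0.2827]
tool_rot: [[0.961, 0.277, -0.0], [0.277, -0.961, -0.0], [-0.0, 0.0, -1.0]]
ft_force: [-0.4, -0.7, -7.2]
grip_width: 0.0211
```

arm_command(rows="0.9 0 0 0 0 0 0;0.9 0 0 0 0 0 0;0.9 0 0 0 0 0 0")

```text
time_s: 11.7
position: [0.5788, -0.1932, 0.2829]
tool_rot: [[0.961, 0.276, -0.0], [0.276, -0.961, 0.0], [-0.0, -0.0, -1.0]]
ft_force: [-0.3, -0.0, -5.7]
grip_width: 0.021
```

```bash
python3 - <<'E'
from h import *
o=readout.observe();R=o['tool_rot'];p=o['position']; print(p,o['ft_force'],np.degrees(np.arctan2(R[1,0],R[0,0])))
C=np.array([.594,-.224]);y=np.radians(16.2);S=np.array([[np.cos(y),-np.sin(y)],[np.sin(y),np.cos(y)]])
e=S.T@(p[:2]-C); print('lid in stand',e)
w=C+S@np.array([-.014,0])-p[:2]; print('tool move',R[:2,:2].T@w)
a=snap('wrist','w8');snap('side','s8');snap('scene','c8')
cv2.imwrite('pics/w8.png',cv2.resize(a[:,:,::-1],(640,480)))
E
```

```text
[ 0.57879994 -0.19323223  0.28290914] [-0.30394007 -0.02806812 -5.68789296] 16.042693957236725
lid in stand [-0.00601259  0.03378678]
tool move [-0.00789462  0.03380858]
```

arm_command(rows="0.9 -1 4 0 0 0 0;0.9 -1.5 8 0 0 0 0;0.9 -2 10 0 0 0 0;0.9 -2 8 0 0 0 0;0.9 -1.5 4 0 0 0 0")

```text
time_s: 12.27
position: [0.5807, -0.2298, 0.2826]
tool_rot: [[0.961, 0.276, -0.0], [0.276, -0.961, -0.0], [-0.0, 0.0, -1.0]]
ft_force: [-0.1, -1.2, -4.9]
grip_width: 0.0211
```

arm_command(rows="0.9 0 0 5 0 0 0;0.9 0 0 9 0 0 0;0.9 0 0 11 0 0 0;0.9 0 0 9 0 0 0;0.9 0 0 5 0 0 0")

```text
time_s: 12.68
position: [0.5803, -0.2274, 0.242]
tool_rot: [[0.961, 0.278, -0.002], [0.278, -0.961, 0.002], [-0.002, -0.002, -1.0]]
ft_force: [-0.6, -0.6, -5.9]
grip_width: 0.0214
```

arm_command(rows="0.9 0 0 1.5 0 0 0;0.9 0 0 1.5 0 0 0;0.9 0 0 1.5 0 0 0;0.9 0 0 1.5 0 0 0;0.9 0 0 1.5 0 0 0")

```text
time_s: 13.1
position: [0.5809, -0.228, 0.2367]
tool_rot: [[0.961, 0.277, 0.001], [0.277, -0.961, -0.0], [0.001, 0.001, -1.0]]
ft_force: [0.1, -0.4, -6.7]
grip_width: 0.0214
```

```bash
python3 - <<'E'
from h import *
o=readout.observe();R=o['tool_rot'];p=o['position']; print(p,o['ft_force'],o['wrist_torque'],np.degrees(np.arctan2(R[1,0],R[0,0])))
C=np.array([.594,-.224]);y=np.radians(16.2);S=np.array([[np.cos(y),-np.sin(y)],[np.sin(y),np.cos(y)]])
print('lid in stand',S.T@(p[:2]-C))
E
```

```text
[ 0.5808504  -0.22799225  0.23668634] [ 0.14725002 -0.44351244 -6.71931306] [-0.0214713  -0.0072212   0.03502214] 16.100216358928506
lid in stand [-0.01374128 -0.00016511]
```

arm_command(rows="0.9 0 0 1.5 0 0 0;0.9 0 0 1.5 0 0 0;0.9 0 0 1.5 0 0 0;0.9 0 0 1.5 0 0 0;0.9 0 0 0 0 0 0")

```text
time_s: 13.52
position: [0.5807, -0.2279, 0.23]
tool_rot: [[0.961, 0.277, -0.001], [0.277, -0.961, 0.0], [-0.0, -0.0, -1.0]]
ft_force: [-0.6, -0.2, -5.6]
grip_width: 0.0214
```

arm_command(rows="0.9 0 0 1.5 0 0 0;0.9 0 0 1.5 0 0 0;0.9 0 0 1 0 0 0;0.9 0 0 1 0 0 0;0.9 0 0 0 0 0 0")

```text
time_s: 13.93
position: [0.5807, -0.2279, 0.2252]
tool_rot: [[0.961, 0.277, -0.0], [0.277, -0.961, 0.0], [-0.0, -0.0, -1.0]]
ft_force: [-0.1, -0.5, -5.6]
grip_width: 0.0214
```

arm_command(rows="0.9 0 0 1 0 0 0;0.9 0 0 1 0 0 0;0.9 0 0 1 0 0 0;0.9 0 0 1 0 0 0;0.9 0 0 0 0 0 0")

```text
time_s: 14.35
position: [0.5807, -0.2279, 0.2211]
tool_rot: [[0.961, 0.277, -0.0], [0.277, -0.961, 0.0], [-0.0, -0.0, -1.0]]
ft_force: [-0.1, -1.0, -6.0]
grip_width: 0.0215
```

arm_command(rows="0.9 0 0 1 0 0 0;0.9 0 0 1 0 0 0;0.9 0 0 1 0 0 0;0.9 0 0 1 0 0 0;0.9 0 0 0 0 0 0")

```text
time_s: 14.77
position: [0.5807, -0.2279, 0.2171]
tool_rot: [[0.961, 0.277, -0.0], [0.277, -0.961, 0.0], [-0.0, -0.0, -1.0]]
ft_force: [0.8, 0.6, -5.2]
grip_width: 0.0213
```

arm_command(rows="0.9 0 0 1 0 0 0;0.9 0 0 1 0 0 0;0.9 0 0 1 0 0 0;0.9 0 0 1 0 0 0;0.9 0 0 0 0 0 0")

```text
time_s: 15.18
position: [0.5808, -0.228, 0.2135]
tool_rot: [[0.961, 0.277, 0.0], [0.277, -0.961, -0.0], [0.0, 0.0, -1.0]]
ft_force: [0.1, -0.1, -2.0]
grip_width: 0.021
```

Touchdown: the lid's weight came off between TCP 0.217 and 0.2135, so the plate is at about 0.080, agreeing with the picture estimate. Lowering a bit, then sliding along +x, pushing with the shank.

arm_command(rows="0.9 0 0 1.5 0 0 0;0.9 0 0 1.5 0 0 0;0.9 2 0 0 0 0 0;0.9 2 0 0 0 0 0;0.9 2 0 0 0 0 0")

```text
time_s: 15.6
position: [0.5868, -0.2262, 0.2104]
tool_rot: [[0.961, 0.277, 0.0], [0.277, -0.961, 0.0], [0.0, -0.0, -1.0]]
ft_force: [-0.8, -0.2, -2.4]
grip_width: 0.0213
```

arm_command(rows="0.9 1 0 0 0 0 0;0.9 1 0 0 0 0 0;0.9 1 0 0 0 0 0;0.9 1 0 0 0 0 0;0.9 1 0 0 0 0 0")

```text
time_s: 16.02
position: [0.591, -0.225, 0.2104]
tool_rot: [[0.961, 0.277, -0.001], [0.277, -0.961, -0.0], [-0.001, -0.0, -1.0]]
ft_force: [-2.6, -1.1, -2.3]
grip_width: 0.0213
```

arm_command(rows="0.9 1.5 0 0 0 0 0;0.9 1.5 0 0 0 0 0;0.9 1.5 0 0 0 0 0;0.9 1.5 0 0 0 0 0;0.9 1.5 0 0 0 0 0")

```text
time_s: 16.43
position: [0.5987, -0.2228, 0.2104]
tool_rot: [[0.961, 0.277, -0.0], [0.277, -0.961, 0.0], [-0.0, -0.0, -1.0]]
ft_force: [-2.1, -0.5, -2.2]
grip_width: 0.0212
```

```bash
python3 - <<'E'
from h import *
o=readout.observe();R=o['tool_rot'];p=o['position']
C=np.array([.594,-.224]);y=np.radians(16.2);S=np.array([[np.cos(y),-np.sin(y)],[np.sin(y),np.cos(y)]])
print('lifter in stand',S.T@(p[:2]-C),p,R.T@o['ft_force'],o['wrist_torque'])
E
```

```text
lifter in stand [ 0.00482345 -0.00011541] [ 0.59866413 -0.22276512  0.2103962 ] [-2.1790372  -0.11103558  2.21351796] [-0.18352891  0.57825465 -0.0194829 ]
```

arm_command(rows="0.9 1 0 0 0 0 0;0.9 1 0 0 0 0 0;0.9 1 0 0 0 0 0;0.9 1 0 0 0 0 0;0.9 1 0 0 0 0 0")

```text
time_s: 16.85
position: [0.6034, -0.2214, 0.2104]
tool_rot: [[0.961, 0.277, -0.0], [0.277, -0.961, 0.0], [-0.0, -0.0, -1.0]]
ft_force: [-1.8, -0.5, -1.4]
grip_width: 0.0215
```

arm_command(rows="0.9 1 0 0 0 0 0;0.9 1 0 0 0 0 0;0.9 1 0 0 0 0 0;0.9 0.8 0 0 0 0 0;0.9 0.7 0 0 0 0 0")

```text
time_s: 17.27
position: [0.6077, -0.2201, 0.2104]
tool_rot: [[0.961, 0.277, -0.0], [0.277, -0.961, 0.0], [0.0, -0.0, -1.0]]
ft_force: [-1.5, 0.2, -1.7]
grip_width: 0.0211
```

arm_command(rows="0.9 0.7 0 0 0 0 0;0.9 0.7 0 0 0 0 0;0.9 0.6 0 0 0 0 0")

```text
time_s: 17.52
position: [0.6096, -0.2196, 0.2104]
tool_rot: [[0.961, 0.277, -0.0], [0.277, -0.961, 0.0], [-0.0, -0.0, -1.0]]
ft_force: [-1.5, -0.9, -2.3]
grip_width: 0.0212
```

arm_command(rows="0.9 0.6 0 0 0 0 0;0.9 0.6 0 0 0 0 0;0.9 0.5 0 0 0 0 0;0.9 0.5 0 0 0 0 0")

```text
time_s: 17.85
position: [0.6117, -0.219, 0.2104]
tool_rot: [[0.961, 0.277, -0.0], [0.277, -0.961, 0.0], [-0.0, -0.0, -1.0]]
ft_force: [-1.4, -0.3, -1.8]
grip_width: 0.021
```

arm_command(rows="0.9 0.5 0 0 0 0 0;0.9 0.5 0 0 0 0 0;0.9 0.5 0 0 0 0 0;0.9 0.5 0 0 0 0 0")

```text
time_s: 18.18
position: [0.6137, -0.2185, 0.2104]
tool_rot: [[0.961, 0.277, -0.0], [0.277, -0.961, -0.0], [-0.0, 0.0, -1.0]]
ft_force: [-2.1, 0.4, -2.7]
grip_width: 0.0211
```

```bash
python3 - <<'E'
from h import *
o=readout.observe();R=o['tool_rot'];p=o['position']
C=np.array([.594,-.224]);y=np.radians(16.2);S=np.array([[np.cos(y),-np.sin(y)],[np.sin(y),np.cos(y)]])
print('lifter in stand',S.T@(p[:2]-C),R.T@o['ft_force'])
a=snap('wrist','w9'); cv2.imwrite('pics/w9b.png',cv2.resize(a[:270,60:450,::-1],(780,540),interpolation=2))
E
```

```text
lifter in stand [ 0.02041356 -0.00016872] [-1.93535957 -0.97237034  2.7235452 ]
```

arm_command(rows="0.9 0.5 0 0 0 0 0;0.9 0.5 0 0 0 0 0;0.9 0.5 0 0 0 0 0")

```text
time_s: 18.48
position: [0.6151, -0.218, 0.2104]
tool_rot: [[0.961, 0.277, 0.0], [0.277, -0.961, 0.0], [0.0, -0.0, -1.0]]
ft_force: [-3.0, -0.9, -2.5]
grip_width: 0.0214
```

arm_command(rows="0.9 0.5 0 0 0 0 0;0.9 0.5 0 0 0 0 0;0.9 0.5 0 0 0 0 0")

```text
time_s: 18.73
position: [0.616, -0.2178, 0.2104]
tool_rot: [[0.961, 0.277, -0.002], [0.277, -0.961, -0.0], [-0.002, -0.0, -1.0]]
ft_force: [-5.7, -2.3, -1.0]
grip_width: 0.0213
```

```bash
python3 - <<'E'
from h import *
o=readout.observe();R=o['tool_rot'];p=o['position']
C=np.array([.594,-.224]);y=np.radians(16.2);S=np.array([[np.cos(y),-np.sin(y)],[np.sin(y),np.cos(y)]])
print('lifter in stand',S.T@(p[:2]-C),R.T@o['ft_force'])
a,d=load('w9')
# lid white circle at z = .080+.018
hsv=cv2.cvtColor(a,cv2.COLOR_RGB2HSV); m=cv2.inRange(hsv,(15,15,215),(40,60,255)); n,l,st,c=cv2.connectedComponentsWithStats(m)
for i in range(1,n):
    if st[i,4]>600: print(st[i],c[i], a[int(c[i][1]),int(c[i][0])])
E
```

```text
lifter in stand [ 0.02286398 -0.00019171] [-6.13636779  0.64318836  1.00115219]
[ 180  151  144   97 9132] [252.21484888 190.16250548] [156 150 147]
```

Fence contact felt (push rose from 2 N to 6 N), so the lid is home. Easing off, lowering so the tip clears the bar, and backing out.

arm_command(rows="0.9 -2 0 0 0 0 0;0.9 -3 0 0 0 0 0;0.9 0 0 0 0 0 0;0.9 0 0 4 0 0 0;0.9 0 0 4 0 0 0")

```text
time_s: 19.15
position: [0.6119, -0.219, 0.2023]
tool_rot: [[0.961, 0.277, 0.001], [0.277, -0.961, -0.0], [0.001, 0.0, -1.0]]
ft_force: [0.7, -0.4, -2.4]
grip_width: 0.0212
```

arm_command(rows="0.9 0 0 3 0 0 0;0.9 0 0 2 0 0 0;0.9 0 0 0 0 0 0;0.9 0 0 0 0 0 0")

```text
time_s: 19.48
position: [0.6117, -0.219, 0.1973]
tool_rot: [[0.961, 0.277, -0.0], [0.277, -0.961, 0.0], [-0.0, -0.0, -1.0]]
ft_force: [0.5, 0.4, -2.2]
grip_width: 0.0212
```

arm_command(rows="0.9 -3 0 0 0 0 0;0.9 -5 0 0 0 0 0;0.9 -5 0 0 0 0 0;0.9 -5 0 0 0 0 0;0.9 0 0 0 0 0 0")

```text
time_s: 19.9
position: [0.5934, -0.2244, 0.1977]
tool_rot: [[0.961, 0.277, -0.0], [0.277, -0.961, -0.0], [-0.0, 0.0, -1.0]]
ft_force: [-0.6, 0.2, -2.0]
grip_width: 0.0211
```

arm_command(rows="0.9 -6 0 0 0 0 0;0.9 -8 0 0 0 0 0;0.9 -10 0 0 0 0 0;0.9 -6 0 0 0 0 0;0.9 0 0 0 0 0 0")

```text
time_s: 20.32
position: [0.5645, -0.2328, 0.1977]
tool_rot: [[0.961, 0.276, -0.0], [0.276, -0.961, -0.0], [-0.0, -0.0, -1.0]]
ft_force: [0.3, -1.1, -1.6]
grip_width: 0.0209
```

arm_command(rows="0.9 0 0 -15 0 0 0;0.9 0 0 -20 0 0 0;0.9 0 0 -20 0 0 0;0.9 0 0 -15 0 0 0;0.9 0 0 0 0 0 0")

```text
time_s: 20.73
position: [0.5665, -0.2327, 0.2708]
tool_rot: [[0.961, 0.277, 0.005], [0.277, -0.961, -0.003], [0.004, 0.005, -1.0]]
ft_force: [-0.3, -0.0, -2.1]
grip_width: 0.021
```

```bash
python3 - <<'E'
from h import *
o=readout.observe();R=o['tool_rot'];p=o['position']
C=np.array([.594,-.224]);y=np.radians(16.2);S=np.array([[np.cos(y),-np.sin(y)],[np.sin(y),np.cos(y)]])
print('lifter in stand',S.T@(p[:2]-C),p,o['ft_force'])
a=snap('wrist','w10'); b=snap('side','s10'); d=load('w10')[1]
cv2.imwrite('pics/w10b.png',np.vstack([cv2.resize(a[:264,60:450,::-1],(443,300),interpolation=2),cv2.resize(b[180:310,230:422,::-1],(443,300),interpolation=2)]))
E
```

```text
lifter in stand [-0.02888222 -0.000718  ] [ 0.5664649  -0.23274737  0.27080773] [-0.34803655 -0.04666983 -2.10436985]
```

View pics/w10b.png

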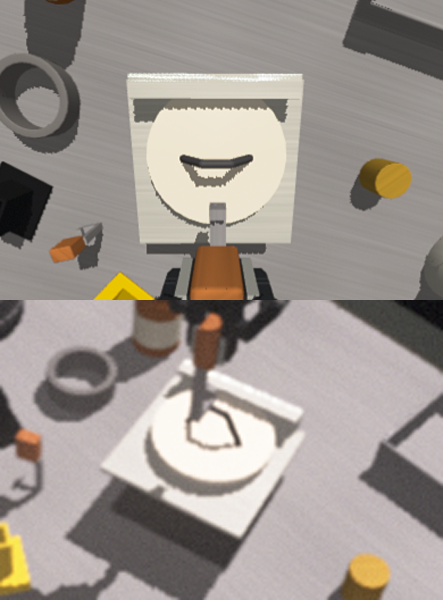

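Picture 12 (last): the lid lies flat and square under the lip. Its disc spans 147–286 (mid 216.5) between plate edges 136 and 296 (mid 216), so it is centred, and the hook is free. Returning the lifter.

arm_command(rows="0.9 -2 -20 0 0 0 0;0.9 -4 -36 0 0 0 0;0.9 -4 -38 0 0 0 0;0.9 -4 -38 0 0 0 0;0.9 -4 -38 0 0 0 0")

```text
time_s: 21.25
position: [0.4997, -0.0724, 0.2657]
tool_rot: [[0.961, 0.277, -0.003], [0.277, -0.961, 0.001], [-0.002, -0.002, -1.0]]
ft_force: [1.3, 0.1, -1.3]
grip_width: 0.0213
```

arm_command(rows="0.9 -4 -38 0 0 0 0;0.9 -3 -36 0 0 0 0;0.9 -2 -26 0 0 0 0;0.9 0 0 0 0 0 5;0.9 0 0 0 0 0 5")

```text
time_s: 21.67
position: [0.4637, 0.0212, 0.2663]
tool_rot: [[0.994, 0.105, -0.002], [0.105, -0.994, 0.0], [-0.002, -0.001, -1.0]]
ft_force: [0.3, -0.6, -3.2]
grip_width: 0.0215
```

arm_command(rows="0.9 0 0 0 0 0 5;0.9 0 0 0 0 0 5;0.9 0 0 0 0 0 5;0.9 0 0 0 0 0 4.7;0.9 0 0 0 0 0 0")

```text
time_s: 22.08
position: [0.4643, 0.0197, 0.2661]
tool_rot: [[0.971, -0.238, -0.002], [-0.238, -0.971, 0.001], [-0.002, 0.0, -1.0]]
ft_force: [-0.2, -0.4, -2.5]
grip_width: 0.0214
```

arm_command(rows="0.9 0 0 0 0 0 0;0.9 0 0 0 0 0 0")

```text
time_s: 22.25
position: [0.4645, 0.0197, 0.2668]
tool_rot: [[0.973, -0.233, -0.001], [-0.233, -0.973, 0.0], [-0.001, 0.0, -1.0]]
ft_force: [0.1, 0.0, -3.1]
grip_width: 0.0212
```

```bash
python3 - <<'E'
from h import *
o=readout.observe();R=o['tool_rot'];p=o['position']
print(p,np.degrees(np.arctan2(R[1,0],R[0,0])),o['q'].round(1)); print('tool move mm',R[:2,:2].T@(np.array([.4653,.019])-p[:2])*1000)
a=snap('wrist','w11');d=load('w11')[1]
# holder rim (black) : predicted vs seen; hook tip predicted
c,s=np.cos(np.radians(-13.6)),np.sin(np.radians(-13.6))
H=lambda x,y,z:np.array([.4653+c*x-s*y,.019+s*x+c*y,z])
print('foot corner pred',proj(d,[H(.045,.034,.003),H(.045,-.034,.003),H(.029,.015,.06),H(.029,-.015,.06)]))
L=lambda x,y,z: p+R@(np.array([x,-y,92-z])/1000)
print('tip pred',proj(d,[L(20,6,18),L(20,-6,18)]))
g=cv2.cvtColor(a,cv2.COLOR_RGB2GRAY); m=(g<55).astype(np.uint8); m[250:]=0; k,l,st,_=cv2.connectedComponentsWithStats(m)
for i in range(1,k):
    if 400<st[i,4]<9000:
        cc=max(cv2.findContours((l==i).astype(np.uint8),0,1)[0],key=cv2.contourArea); print(st[i],cv2.approxPolyDP(cc,3,True).reshape(-1,2).tolist())
hsv=cv2.cvtColor(a,cv2.COLOR_RGB2HSV); sub=g[110:200,225:290]
for r in range(100,200,6): print(r,g[r,225:290:4].tolist())
E
```

```text
[0.4645249  0.01967299 0.26678602] -13.460558858853778 [-12.2  12.4  85.    0.   82.7  91.2]
tool move mm [0.91046299 0.47407823]
foot corner pred [[227.72408532 126.17174755]
 [275.0665026  126.26895495]
 [239.49883489 143.40803385]
 [263.48035434 143.45680849]]
tip pred [[243.7215403  181.87422425]
 [258.95271099 181.86904963]]
[ 339    0   56  100 1668] [[339, 0], [377, 96], [382, 99], [394, 92], [361, 7], [346, 15]]
[106  53  48 116 654] [[106, 53], [129, 71], [146, 109], [143, 146], [126, 168], [149, 143], [152, 108], [135, 74]]
[   0   63   44   86 1224] [[43, 65], [17, 65], [0, 77], [0, 133], [12, 148], [17, 143], [26, 146], [11, 120], [11, 89], [25, 71]]
[ 98  66  33 114 819] [[98, 66], [116, 95], [123, 126], [116, 161], [101, 179], [124, 156], [130, 119], [115, 80]]
[115  71  29 100 801] [[115, 71], [129, 96], [135, 125], [130, 152], [118, 170], [129, 162], [139, 146], [143, 117], [132, 85]]
[ 229  129   48   60 2532] [[229, 129], [231, 187], [242, 188], [243, 178], [249, 176], [259, 178], [260, 188], [274, 186], [275, 129]]
100 [186, 186, 92, 92, 92, 90, 90, 91, 90, 138, 18
[... 658 characters left out ...]
3, 32, 33, 33, 36, 35, 36, 192, 188, 185, 183]
154 [185, 66, 35, 36, 35, 21, 20, 21, 21, 25, 23, 36, 36, 186, 184, 184, 183]
160 [187, 85, 35, 37, 35, 21, 21, 20, 21, 24, 22, 35, 35, 186, 186, 186, 184]
166 [187, 113, 35, 36, 35, 19, 21, 35, 34, 26, 20, 36, 35, 187, 186, 186, 184]
172 [188, 111, 36, 36, 36, 20, 17, 36, 33, 29, 21, 34, 34, 187, 187, 186, 185]
178 [187, 148, 36, 35, 35, 107, 116, 113, 127, 28, 20, 35, 35, 187, 182, 180, 181]
184 [189, 186, 34, 33, 33, 166, 165, 169, 169, 28, 20, 33, 33, 187, 182, 184, 185]
190 [185, 186, 185, 187, 191, 182, 185, 189, 188, 90, 92, 159, 188, 186, 184, 184, 186]
196 [190, 187, 187, 190, 188, 105, 139, 92, 98, 91, 91, 187, 188, 186, 183, 185, 183]
```

The holder and hook pixels match the predictions laterally. Lowering in.

arm_command(rows="0.9 0.5 0.5 25 0 0 0;0.9 0 0 35 0 0 0;0.9 0 0 25 0 0 0;0.9 0 0 12 0 0 0;0.9 0 0 0 0 0 0")

```text
time_s: 22.72
position: [0.4638, 0.0192, 0.1679]
tool_rot: [[0.972, -0.234, -0.006], [-0.234, -0.972, 0.001], [-0.006, 0.0, -1.0]]
ft_force: [1.1, -0.1, -1.7]
grip_width: 0.0213
```

arm_command(rows="0.9 0 0 6 0 0 0;0.9 0 0 6 0 0 0;0.9 0 0 6 0 0 0;0.9 0 0 6 0 0 0;0.9 0 0 0 0 0 0")

```text
time_s: 23.13
position: [0.4648, 0.0191, 0.1456]
tool_rot: [[0.972, -0.235, -0.001], [-0.235, -0.972, 0.0], [-0.001, 0.0, -1.0]]
ft_force: [-0.6, 0.2, -2.3]
grip_width: 0.0213
```

arm_command(rows="0.9 0 0 8 0 0 0;0.9 0 0 10 0 0 0;0.9 0 0 10 0 0 0;0.9 0 0 6 0 0 0;0.9 0 0 0 0 0 0")

```text
time_s: 23.55
position: [0.4647, 0.0191, 0.1113]
tool_rot: [[0.972, -0.235, -0.002], [-0.235, -0.972, 0.0], [-0.002, 0.0, -1.0]]
ft_force: [-0.2, 1.5, -1.6]
grip_width: 0.0213
```

arm_command(rows="0.9 0 0 4 0 0 0;0.9 0 0 3 0 0 0;0.9 0 0 2 0 0 0;0.9 0 0 1 0 0 0;0.9 0 0 0 0 0 0")

```text
time_s: 23.97
position: [0.4651, 0.019, 0.1024]
tool_rot: [[0.972, -0.235, -0.0], [-0.235, -0.972, 0.0], [-0.0, -0.0, -1.0]]
ft_force: [0.4, -0.1, -2.1]
grip_width: 0.0213
```

arm_command(rows="0.9 0 0 1 0 0 0;0.9 0 0 1 0 0 0;0.9 0 0 0 0 0 0")

```text
time_s: 24.22
position: [0.4651, 0.019, 0.1004]
tool_rot: [[0.972, -0.235, -0.0], [-0.235, -0.972, 0.0], [-0.0, -0.0, -1.0]]
ft_force: [-0.4, 0.2, -1.8]
grip_width: 0.0213
```

arm_command(rows="0.9 0 0 0.7 0 0 0;0.9 0 0 0.7 0 0 0;0.9 0 0 0 0 0 0")

```text
time_s: 24.47
position: [0.4651, 0.019, 0.0989]
tool_rot: [[0.972, -0.235, -0.0], [-0.235, -0.972, 0.0], [-0.0, 0.0, -1.0]]
ft_force: [0.2, -0.5, -2.0]
grip_width: 0.0215
```

arm_command(rows="0.9 0 0 0.7 0 0 0;0.9 0 0 0.7 0 0 0;0.9 0 0 0 0 0 0")

```text
time_s: 24.72
position: [0.4652, 0.019, 0.098]
tool_rot: [[0.972, -0.235, 0.0], [-0.235, -0.972, -0.0], [0.0, 0.0, -1.0]]
ft_force: [-1.2, 0.2, 4.0]
grip_width: 0.0209
```

arm_command(rows="0.9 0 0 0.6 0 0 0;0.9 0 0 0.6 0 0 0;0.9 0 0 0 0 0 0")

```text
time_s: 24.97
position: [0.4653, 0.0189, 0.0979]
tool_rot: [[0.972, -0.235, 0.002], [-0.235, -0.972, -0.001], [0.002, 0.0, -1.0]]
ft_force: [-4.6, 0.3, 17.9]
grip_width: 0.0212
```

Seated on the holder floor. Easing the push, opening, and rising.

arm_command(rows="0.9 0 0 -1.4 0 0 0;0.9 0 0 0 0 0 0;0.65 0 0 0 0 0 0;0.4 0 0 0 0 0 0;0.4 0 0 0 0 0 0")

```text
time_s: 25.38
position: [0.4652, 0.019, 0.0977]
tool_rot: [[0.972, -0.235, -0.0], [-0.235, -0.972, 0.0], [-0.0, -0.0, -1.0]]
ft_force: [0.2, -0.4, 0.0]
grip_width: 0.0508
```

arm_command(rows="0.4 0 0 0 0 0 0;0.4 0 0 0 0 0 0;0.4 0 0 -10 0 0 0;0.4 0 0 -25 0 0 0;0.4 0 0 -35 0 0 0")

```text
time_s: 25.8
position: [0.464, 0.0192, 0.1669]
tool_rot: [[0.972, -0.235, -0.005], [-0.235, -0.972, 0.001], [-0.005, 0.0, -1.0]]
ft_force: [-0.3, -0.8, -0.3]
grip_width: 0.0514
```

arm_command(rows="0.4 0 0 -35 0 0 0;0.4 0 0 -35 0 0 0;0.4 0 0 -20 0 0 0;0.4 0 0 0 0 0 0;0.4 0 0 0 0 0 0")

```text
time_s: 26.22
position: [0.4652, 0.019, 0.2583]
tool_rot: [[0.972, -0.235, 0.002], [-0.235, -0.972, -0.0], [0.002, -0.0, -1.0]]
ft_force: [0.6, 0.6, -0.1]
grip_width: 0.0513
```

```bash
python3 - <<'E'
from h import *
o=readout.observe();print(o['position'],o['ft_force'],o['time_s'])
c,s=np.cos(np.radians(-13.6)),np.sin(np.radians(-13.6))
H=lambda x,y,z:np.array([.4655+c*x-s*y,.0185+s*x+c*y,z])
for n in('wrist','scene','side'):
    a=snap(n,n+'12'); d=load(n+'12')[1]
    hsv=cv2.cvtColor(a,cv2.COLOR_RGB2HSV); m=cv2.inRange(hsv,(3,110,90),(16,255,255)); k,l,st,ce=cv2.connectedComponentsWithStats(m)
    print(n,[(st[i].tolist(),ce[i].round(1).tolist()) for i in range(1,k) if st[i,4]>30])
d=load('wrist12')[1]
print('pred top face',proj(d,[H(x,y,.121) for x,y in((.017,.011),(.017,-.011),(-.017,-.011),(-.017,.011))]))
# lid in plan from scene: white rim centroid and change check vs earlier
for n in('scene','side'):
    a0,_=load(n+'0');a1,_=load(n+'12'); df=cv2.absdiff(a0,a1).max(2)>60; k,l,st,ce=cv2.connectedComponentsWithStats(cv2.morphologyEx(df.astype(np.uint8),2,np.ones((2,2))))
    print(n,'changed',[st[i].tolist() for i in range(1,k) if st[i,4]>40])
E
```

```text
[0.4652318  0.01898103 0.258308  ] [ 0.59833521  0.57682228 -0.10808112] 26.2167
wrist [([323, 148, 31, 27, 508], [337.8, 160.7]), ([241, 160, 21, 40, 797], [251.1, 179.4]), ([174, 199, 22, 29, 411], [183.9, 213.2])]
scene [([59, 0, 211, 127, 18532], [162.9, 48.1]), ([275, 0, 26, 60, 1262], [286.7, 28.7]), ([451, 0, 61, 58, 2156], [490.7, 23.8]), ([261, 177, 7, 9, 45], [264.0, 181.2]), ([275, 189, 10, 14, 119], [279.5, 194.8]), ([301, 208, 7, 10, 50], [304.0, 212.8]), ([196, 231, 19, 12, 141], [205.3, 237.0])]
side [([290, 176, 20, 13, 168], [299.3, 182.8]), ([188, 199, 10, 13, 87], [192.7, 205.2]), ([214, 204, 14, 18, 180], [220.8, 212.1]), ([236, 236, 11, 13, 106], [241.6, 242.1])]
pred top face [[240.79191651 166.55929226]
 [262.40813042 166.55388563]
 [261.97338833 197.93895102]
 [241.16630092 197.943078  ]]
scene changed [[352, 0, 35, 24, 415], [387, 0, 77, 28, 1101], [451, 14, 21, 25, 304], [383, 18, 32, 57, 1009], [311, 25, 41, 32, 371], [356, 27, 20, 43, 270], [422, 29, 16, 17, 136], [443, 32, 9, 12, 59], [282, 53, 24, 10, 89], [415, 55, 36, 62, 1101], [292, 58, 20, 19, 225],
[... 364 characters left out ...]
269, 233, 47, 41, 1324]]
side changed [[0, 0, 51, 85, 3268], [48, 0, 17, 20, 240], [62, 0, 124, 79, 3066], [99, 25, 18, 15, 135], [55, 26, 16, 33, 297], [120, 29, 58, 24, 623], [206, 43, 75, 41, 1287], [167, 47, 37, 21, 450], [192, 69, 30, 7, 91], [61, 79, 18, 8, 59], [150, 94, 30, 20, 363], [51, 97, 26, 85, 1304], [190, 102, 85, 75, 2784], [27, 113, 7, 14, 55], [15, 151, 17, 53, 547], [42, 191, 23, 34, 206], [22, 204, 6, 12, 43], [305, 220, 46, 25, 374], [27, 227, 17, 30, 211], [294, 240, 47, 26, 324], [167, 249, 55, 38, 689], [147, 258, 31, 10, 140], [28, 278, 16, 11, 92], [128, 285, 16, 24, 225], [145, 289, 40, 27, 442], [93, 295, 17, 22, 232], [0, 313, 10, 23, 192], [100, 320, 9, 7, 47]]
```

```bash
python3 - <<'E'
from h import *
a,d=load('w10'); k=390/443
f=[onz(d,(u*k+60,v*k),.098)[:2] for u,v in((183,158),(250,158))]; lip=[onz(d,(u*k+60,v*k),.111)[:2] for u,v in((130,98),(302,98))]
y=np.radians(16.2);ex=np.array([np.cos(y),np.sin(y)]);ey=np.array([-ex[1],ex[0]])
L=(f[0]+f[1])/2;P=(lip[0]+lip[1])/2; print('lid',L,'lid->lip edge x',(P-L)@ex,'expect 54; lateral',(P-L)@ey)
env.close_job()
E
```

```text
lid [ 0.60612792 -0.2219094 ] lid->lip edge x 0.0547057326590269 expect 54; lateral 0.0003316608616237431
the job is handed in; nothing more can be done
```

The job is done and handed in at about 26.4 s on the robot's clock (limit 72 s). The lid is home on the stand and the lifter is back upright in its holder.

I took the large lifter from the black holder and hooked the loop from the lid's -x side. The lid came off level and crossed over clear of everything. I felt the plate at about 80 mm, set the lid down, and slid it in with about 2 N. The push rose to 6 N when the flange met the fence. The hook then backed out with no drag force, and I lowered the lifter until it met the holder floor. I pressed to about 18 N there before easing off and releasing.

**Last checks:**
- **Lid position:** flat under the lip, 54.7 mm from lid centre to lip edge (54 expected), 0.3 mm off the middle of the fence. This came from pixels read by eye off the last picture.
- **Lifter:** its grip is within about 1 pixel of where it stood at the start in both fixed views.
- **Bystanders:** no shift showed in the before/after pictures. I compared pixels rather than measuring each thing. The largest changes fall on the arm and its shadows, the lid's old place and the stand.
- **Gripper:** it ended open and clear, with wrist force at noise level.

**Disagreement:** the side and wrist views put the stand 3–4 mm apart. I went by the wrist view and let the fence contact settle the final position.

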